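Fit the wide nozzle to the dust-extraction port

ROBOT

A 6-joint arm with a two-finger parallel gripper is mounted at the origin on the work surface. World frame = base frame: x ahead of the robot, y to its left, z up, the work surface at z = 0. Lengths are in mm, angles in rad, forces in N, time in s.
With the tool pointing down it reaches from about 250 to 775 mm from the base axis. Payload 8.9 kg.
Tool frame: the origin (TCP) lies midway between the tips of the shut fingers; the grasp point (between the pads) lies 19 mm behind it (bot.grip_depth is the distance from the TCP to the grasp point, in mm); z points along the fingers, y is the line along which they close (so a half turn about z gives the same grasp; the last joint's range is limited). The gripper opens to 85 mm and grips with 20 to 120 N. Pads are 22 mm wide; open, the fingers measure 114 mm over their backs; the gripper's body (76 mm by 85 mm) begins 54 mm behind the grasp point. The pads swing forward as they close: fully open they stand 13 mm farther back than shut.
Start: joints at [-0.139, 0.291, -0.153, 1.127, 0, 1.431], TCP at [524.999, 0.004, 196.005] pointing down, gripper open.
Joint ranges: [-2.52, 2.52], [-0.91, 1.74], [-1.3, 1.37], [-1.96, 2.02], [-1.52, 1.47], [-3.14, 3.14]. Speed limits (rad/s): [2.22, 2.22, 2.79, 3.14, 3.14, 3.14].

INTERFACE

Orientations are given as a 3x3 rotation matrix whose columns are the frame's x, y, z axes.
In Python, from workcell import bot gives the robot as it stands.
- The arm moves only by the tool apply_moves, never from a script. Its argument "plan" is a list of rows, each a list of 4 numbers: the shift along the tool's x, y, z in cm, then the turn about the tool's z in degrees. In form: [[tx, ty, tz, twist], ...]. A call has 1 to 5 rows; each row shifts and turns the commanded pose from where the row before left it, along the tool's axes as they then stand; what a row does not reach is not made up. A row lasts 1/10 s, in which the tool goes at most 50 mm and 8.59 degrees, less where a joint would pass 70% of its speed; a pose out of reach is approached as far as the arm can. A call is refused whole if a number of a shift passes 5 or a number of a turn 8.59, either way. A call with a gripper value outside its range is refused whole. "jaw" is the finger opening in cm, from 0 to 8.54, set as the call begins (left out, the last holds). The fingers move at their own pace and stop on an object; the grip force is fixed at half the most. Time passes only in rows, so rows that do not move let the fingers close. It gives the time, the measured TCP pose, the force, the opening and the grip force at its end, in the units of the state.
- bot.read_state(): the state, without advancing time (a new reading comes with each control period).
- bot.camera(name): name is "scene" or "side" or "wrist"; returns a dict with "image" (480x640x3 uint8, red, green, blue), "range_z" (480x640 float32, mm along the optical axis (not along the pixel's ray), 0 where there is no reading), "K" (3x3 intrinsics, pixels), "world_from_camera" (4x4, takes a point from camera to world coordinates); the wrist camera has in their place "T_tool_cam" (4x4, takes a point from camera to tool coordinates, whose origin is the TCP and whose axes are the flange's). Camera axes: x right, y up, looking along -z (the intrinsics and any distortion apply to the point x, -y, -z); pixel columns grow to the right and rows downward; lengths in mm; the calibration is good to about 2 mm. A picture is of the moment at which its call begins: read the wrist's pose just before it.
- bot.job_done(): hands the job in; it is judged then, once.
Trained networks look in a picture, given as the dict that the camera call returned (one of the last four; its "shot" number tells which), for a name from the list of things; names that differ only in an ending like _2 or _b are one class to them, and where a whole thing is asked for, a point or a joint stands for the part that bears it (a point fixed in the world has none). Each returns a list of dicts, best first, with "p" (0 to 1); they miss things now and then, are a little off and sometimes report something else, mostly with a low value. They report only what shows in the picture. A call takes as long as a camera call. They do not tell look-alikes from the thing itself.
- bot.spot_in(picture, thing): "at" ([column, row] in pixels, amid what is visible of it).
- bot.trace(picture, thing): "region" (480x640 bool, what is visible of it) and "at" ([column, row] in pixels, amid what is visible of it).
The state is a dict: "clock": time; "joint_positions": joint angles; "qd": joint speeds; "joint_torque": joint torques, N m; "eef_pos": TCP position; "tool_rot": TCP orientation; "contact_force": force on the tool from outside, world axes, zero at the start; "torque": the same for the moment, N m; "grip_width": finger opening in mm; "grip_force": force on a finger pad.
Only numpy, scipy, OpenCV 4.12 (cv2) and the standard library are available. Lean on these libraries where they do the work, as an engineer would, in place of code of your own. Each camera call takes 0.05 s, during which the arm holds its last target. There are 200 camera calls.

TASK

Get the carving bench's dust extraction ready: turn the bayonet blanking cap on the port anticlockwise (seen from above) until its lugs are clear of the catches, lift it off and set it down right way up, flat on the floor of the steel tray. Then push the wide flat-mouthed nozzle, sleeve down, over the bare spigot until it is fully home (do not drop it on), and only then let go. Do not knock over the narrow nozzle, the bottle or the tool jar.

Things in the scene. Friction and masses are not known exactly. Their poses are not given: they have to be found in the camera images.
- port: Extraction port, fixed to the bench: square aluminium plinth 130 x 130 mm, 24 mm high, with an upright round spigot on its centre, 50 mm in diameter and 42 mm high (its top 8 mm taper to 42 mm diameter) and two steel catches. Origin: centre of the plinth's underside, z up.
- port_catch (a point): Top centre of the +x one of two like catches on the plinth, at the port's local +x and -x, 35 to 52 mm from the spigot's axis, 36 mm wide, 18 mm high. Each has an overhang, 10.5 mm above the plinth, that holds down a lug of the cap; it is closed at its clockwise end (from above) and open at the other.
- port_seat (a point): Centre of the plinth's top face, at the foot of the spigot (24 mm above the bench), axes as the port. Cap and nozzle stand here when fully seated.
- cap: Grey plastic bayonet cap, loose, about 0.12 kg, locked over the spigot at the start: cup 62 mm outside, 54 mm inside, 51 mm high, with a grip bar on top. Two lugs 8 mm high at its lower edge point along local +x and -x to 44 mm from the axis; at the start they are under the catches (cap x along port x within 0.07 rad). Origin: centre of its underside, z up.
- cap_bar (a point): Middle of the top of the cap's straight grip bar, 81 mm above the cap's underside; bar 56 mm long (along the cap's x, in line with the lugs), 16 mm thick (y), 30 mm high. The cap turns freely; turned anticlockwise from above it can be lifted when its x axis is 0.7 to 2.2 rad past the port's; a stop blocks it at about 2.4 rad.
- nozzle: The wide nozzle, grey plastic, loose, standing upright on the bench: round sleeve 62 mm outside and 54 mm inside diameter, bore 55 mm deep and open at the bottom, narrowing to a flat fishtail mouth 80 mm wide (local y) and 26 mm thick (local x), parallel flat faces from 85 to 140 mm above its underside. 140 mm high, about 0.22 kg. Origin: centre of its underside, z up.
- spare: The narrow nozzle, to be left alone: same grey plastic, shape and height (140 mm), but the sleeve is only 44 mm outside (36 mm inside, too small for the spigot) and the mouth 46 mm wide and 26 mm thick. It may stand in either of the nozzles' two places. Origin: centre of its underside.
- tray: Square steel tray, fixed: 150 x 150 mm outside, walls 4 mm thick and 25 mm high, open on top. Origin: centre of its underside.
- tray_in (a point): Centre of the tray's inner floor, z up, x and y along its walls (inside 142 x 142 mm).
- bottle: Clear plastic bottle, 64 mm in diameter, 160 mm high, standing at the far side of the bench; leave it standing. Origin: centre of its underside.
- jar: White ceramic jar of tools, 76 mm in diameter, 90 mm high, the tools up to 160 mm, at the far side; leave it standing. Origin: centre of its underside.
There are look-alikes about, which are no part of the job. What is shaped like the cap but turquoise is not meant.

How it is judged (in metres and radians):
On the way, in this order (a step that is already met when the one before it is completed fails the run):
1. the cap, still down on the port, has been turned clear of its catches (angle between the x axis of cap and the x axis of port, either way round above 0.6 rad and z of cap in the frame of port_seat below 0.015 m and horizontal distance between cap and port_seat below 0.008 m), for 0.05 s.
2. the cap has been lifted off the spigot (z of cap in the frame of port_seat above 0.045 m), for 0.05 s.
3. the wide nozzle has been pushed down to the plinth by the gripper, not dropped (horizontal distance between nozzle and port_seat below 0.006 m and z of nozzle in the frame of port_seat below 0.008 m and contact force between the fingers and nozzle above 0.5 N), for 0.05 s.
At the end, for the whole second after the job is handed in: The wide nozzle is upright (within 0.07 rad) on the spigot, centred within 5 mm, with its lower edge within 4 mm of the plinth, and the cap lies right way up (within 0.08 rad) on the tray's floor (within 5 mm), its axis within 60 mm of the tray's centre; both are at rest (horizontal distance between nozzle and port_seat below 0.005 m and z of nozzle in the frame of port_seat between -0.004 and 0.004 m and angle between nozzle's own z axis and vertical below 0.07 rad and linear speed of each of nozzle, cap below 0.02 m/s and z of cap in the frame of tray_in below 0.005 m and horizontal distance between cap and tray_in below 0.06 m and angle between cap's own z axis and vertical below 0.08 rad); the robot touches nothing.
It fails at once if the narrow nozzle is knocked over (angle between spare's own z axis and vertical above 0.5 rad).
It fails at once if the bottle is knocked over (angle between bottle's own z axis and vertical above 0.5 rad).
It fails at once if the tool jar is knocked over (angle between jar's own z axis and vertical above 0.5 rad).
It also fails if it takes over 67 s, if anything falls off the work surface, if the arm or the gripper's body presses on something with over 40 N, if the wrist force passes 120 N, or if a joint passes its speed limit or range.

## Working session

There is one attempt and no reset: what is moved stays moved. The work goes in short steps, Python scripts to look and compute and a tool call to move; the robot and the scene stay as the last step left them, time stands still between calls to the robot, and variables do not carry over. Pictures are saved under pics/ and viewed, at most 10 in all, crops included, and the job is handed in when it is done.

Besides the shell and the picture viewer there is one more tool, called after "Call:" by a JSON object that holds its "op" and its "data". apply_moves: Moves the arm, as the interface text tells. Its arguments: {"type":"object","properties":{"plan":{"type":"array","items":{"type":"array","items":{"type":"number"}}},"jaw":{"type":"number"}},"required":["plan"]}

```bash
mkdir -p pics; cat > h.py <<'E'
import numpy as np, cv2
from workcell import bot
def cloud(p, T=None):
    K=np.array(p["K"]); z=p["range_z"].astype(float)
    v,u=np.mgrid[0:480,0:640]
    X=(u-K[0,2])/K[0,0]*z; Y=(v-K[1,2])/K[1,1]*z
    P=np.stack([X,-Y,-z,np.ones_like(z)],-1)
    T=np.array(p["world_from_camera"]) if T is None else T
    W=P@T.T; W=W[...,:3]; W[z<=0]=np.nan
    return W
def wristT(s,p):
    T=np.eye(4);T[:3,:3]=np.array(s["tool_rot"]);T[:3,3]=s["eef_pos"]
    return T@np.array(p["T_tool_cam"])
def save(p,n): cv2.imwrite(f"pics/{n}.png",p["image"][...,::-1])
E
python3 - <<'E'
from h import *
s=bot.read_state();print(s["tool_rot"],s["eef_pos"],s["clock"])
for n in ["scene","side"]:
    p=bot.camera(n);save(p,n+"0");W=cloud(p);print(n,np.array(p["world_from_camera"]).round(2).tolist(),[k for k in p])
    for t in ["port","cap","nozzle","spare","tray","bottle","jar"]:
        for d in bot.trace(p,t):
            if d["p"]<.2: continue
            r=W[d["region"]];r=r[~np.isnan(r[:,0])]
            print(t,round(d["p"],2),np.round(d["at"]),len(r),np.percentile(r,[2,50,98],axis=0).round().tolist() if len(r) else '')
E
```

```text
[[ 3.86300448e-05  9.99999152e-01 -1.30139269e-03]
 [ 9.99999982e-01 -3.83858605e-05  1.87657506e-04]
 [ 1.87607392e-04 -1.30139991e-03 -9.99999136e-01]] [5.24510496e+02 7.81145708e-02 1.95431642e+02] 0.0
scene [[0.47, -0.63, 0.62, 1176.41], [0.88, 0.34, -0.33, -334.79], [-0.01, 0.7, 0.71, 781.09], [0.0, 0.0, 0.0, 1.0]] ['image', 'range_z', 'K', 'world_from_camera', 'shot']
port 0.83 [310. 284.] 3710 [[491.0, -97.0, 6.0], [586.0, -50.0, 25.0], [621.0, 33.0, 44.0]]
cap 0.84 [413. 253.] 1617 [[589.0, 109.0, 5.0], [628.0, 127.0, 51.0], [646.0, 164.0, 83.0]]
cap 0.59 [212. 227.] 1492 [[356.0, -164.0, 3.0], [400.0, -140.0, 50.0], [420.0, -108.0, 83.0]]
cap 0.55 [313. 257.] 1634 [[526.0, -59.0, 28.0], [567.0, -36.0, 75.0], [582.0, -2.0, 107.0]]
nozzle 0.62 [485. 217.] 2664 [[605.0, 233.0, 6.0], [631.0, 257.0, 89.0], [649.0, 307.0, 143.0]]
spare 0.84 [406. 183.] 1418 [[477.0, 184.0, 5.0], [500.0, 196.0, 70.0], [511.0, 223.0, 142.0]]
tray 0.6 [182. 321.] 8247 [[460.0, -326.0, 2.0], [535.0, -254.0, 5.0], [615.0, -178.0, 27.0]]
bottle 0.68 [342. 365.] 3549 [[729.0, -120.0, 2.0], [779.0, -99.0,
[... 725 characters left out ...]
-40.0, 75.0], [575.0, -14.0, 106.0]]
nozzle 0.87 [236. 134.] 791 [[587.0, 232.0, 3.0], [605.0, 273.0, 129.0], [632.0, 307.0, 142.0]]
nozzle 0.48 [312. 270.] 2768 [[483.0, -99.0, 5.0], [524.0, -59.0, 24.0], [608.0, 32.0, 43.0]]
spare 0.76 [212. 197.] 1313 [[464.0, 183.0, 1.0], [481.0, 193.0, 91.0], [508.0, 222.0, 141.0]]
tray 0.86 [395. 344.] 7526 [[458.0, -328.0, 1.0], [534.0, -256.0, 4.0], [610.0, -180.0, 26.0]]
bottle 0.95 [409. 204.] 1752 [[730.0, -122.0, 7.0], [745.0, -101.0, 93.0], [773.0, -69.0, 161.0]]
jar 0.74 [343. 166.] 1678 [[721.0, 53.0, 4.0], [747.0, 81.0, 66.0], [794.0, 126.0, 144.0]]
jar 0.51 [410. 205.] 1816 [[730.0, -122.0, 1.0], [745.0, -101.0, 92.0], [820.0, -63.0, 161.0]]
```

```bash
python3 - <<'E'
from h import *
A={}
for n in ["scene","side"]:
    p=bot.camera(n);W=cloud(p).reshape(-1,3);W=W[~np.isnan(W[:,0])]
    def box(name,c,rad,z0,z1):
        m=(np.hypot(W[:,0]-c[0],W[:,1]-c[1])<rad)&(W[:,2]>z0)&(W[:,2]<z1)
        q=W[m]
        A.setdefault(name,[]).append(q)
        r=cv2.minAreaRect(q[:,:2].astype(np.float32)); print(n,name,len(q),np.round(r[0],1),np.round(r[1],1),round(r[2],1),q[:,2].max().round(1))
    box("bar",(550,-32),45,100,112)
    box("plinth",(550,-32),100,19,29)
    box("catch",(550,-32),60,38,46)
    box("noz",(618,270),60,136,148)
    box("spare",(487,203),50,136,148)
    box("trayrim",(535,-254),120,22,30)
    box("tray",(535,-254),120,2,30)
print()
for k,v in A.items():
    r=cv2.minAreaRect(np.vstack(v)[:,:2].astype(np.float32)); print(k,np.round(r[0],1),np.round(r[1],1),round(r[2],1))
E
```

```text
scene bar 275 [552.1 -29.4] [16.8 57.5] 85.9 108.9
scene plinth 2836 [552.  -29.5] [131.3 133.6] 83.3 29.0
scene catch 351 [553.  -33.6] [105.9  53.2] 6.5 45.9
scene noz 551 [618.8 272. ] [26.8 82.1] 13.1 145.6
scene spare 261 [487.9 206. ] [25.9 52.3] 44.5 144.0
scene trayrim 999 [ 536.4 -252.4] [153.5 150.4] 5.0 29.4
scene tray 8984 [ 534.7 -253.7] [238.2 235.1] 76.0 29.4
side bar 230 [550.5 -31.1] [16.9 55.2] 84.4 107.5
side plinth 2080 [550.6 -31. ] [130.2 130.1] 83.6 29.0
side catch 339 [550.  -36.5] [ 50.  106.3] 79.7 46.0
side noz 314 [617.1 271.2] [27.8 81.4] 12.0 143.4
side spare 234 [486.2 204.2] [27.2 45.2] 41.1 143.7
side trayrim 812 [ 534.9 -253.8] [150.9 150.2] 5.0 28.5
side tray 7402 [ 535.2 -254.6] [235.5 234.8] 12.6 28.5

bar [551.9 -30.2] [18.5 57.8] 85.9
plinth [551.9 -30.2] [132.6 133.6] 83.3
catch [551.8 -33.1] [ 56.9 108. ] 89.2
noz [618.  271.8] [29.8 82.2] 12.0
spare [486.8 204.8] [29.2 52.3] 44.5
trayrim [ 536.3 -253. ] [153.9 151.5] 5.0
tray [ 534.5 -255. ] [237.5 237.8] 70.6
```

View pics/scene0.png

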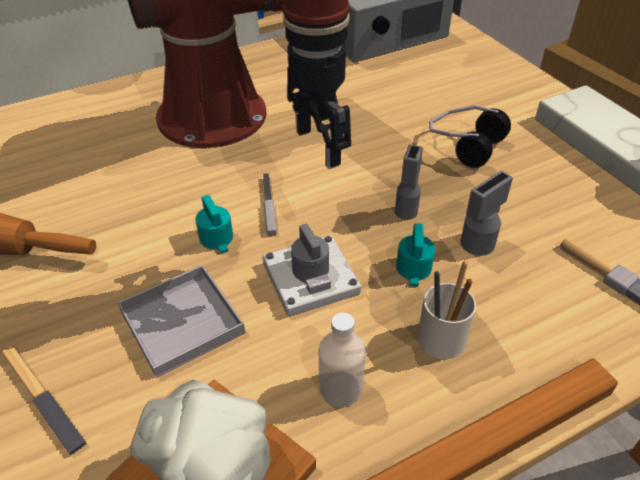

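The scene picture shows the grey cap on the port at about (312,260). The turquoise look-alikes are at (213,225) and (416,258), the wide nozzle at (482,212), the spare at (408,185) and the tray at (182,320). I'm moving above the cap and aligning with the bar.

Call:
{"op": "apply_moves", "data": {"plan": [[-3.0, 2.7, 0, -8.5], [0, 0, 0, -8.5], [0, 0, 0, -8.5], [0, 0, 0, -8.5], [0, 0, 0, -8.5]], "jaw": 8.5}}

```text
clock: 1.4
eef_pos: [552.0, -30.1, 195.9]
tool_rot: [[-0.68, 0.733, -0.0], [0.733, 0.68, 0.0], [0.0, -0.0, -1.0]]
contact_force: [0.0, 0.4, -0.8]
grip_width: 85.2
grip_force: 0.0
```

Call:
{"op": "apply_moves", "data": {"plan": [[0, 0, 0, -8.5], [0, 0, 0, -8.5], [0, 0, 0, -8.5], [0, 0, 0, -8.5], [0, 0, 0, -8.5]]}}

```text
clock: 1.9
eef_pos: [552.0, -30.0, 196.0]
tool_rot: [[-0.997, 0.081, -0.0], [0.081, 0.997, 0.0], [0.0, 0.0, -1.0]]
contact_force: [0.1, 0.4, -0.2]
grip_width: 85.0
grip_force: 0.0
```

```bash
cat >> h.py <<'E'
def rect(W,c,rad,z0,z1):
    W=W.reshape(-1,3);W=W[~np.isnan(W[:,0])]
    q=W[(np.hypot(W[:,0]-c[0],W[:,1]-c[1])<rad)&(W[:,2]>z0)&(W[:,2]<z1)]
    if len(q)<10: return None
    r=cv2.minAreaRect(q[:,:2].astype(np.float32)); return len(q),np.round(r[0],1),np.round(r[1],1),round(r[2],1),np.median(q[:,2]).round(1)
def st():
    s=bot.read_state();R=np.array(s["tool_rot"])
    print("t",s["clock"],"pos",np.round(s["eef_pos"],1),"yhead",np.degrees(np.arctan2(R[1,1],R[0,1])).round(1),"z",R[:,2].round(3),"F",np.round(s["contact_force"],1),"grip",s["grip_width"],s["grip_force"],"j",np.round(s["joint_positions"],2))
    return s
E
python3 - <<'E'
from h import *
s=st();p=bot.camera("wrist");save(p,"w1");W=cloud(p,wristT(s,p))
print(rect(W,(551,-30),45,98,112));print(rect(W,(551,-30),100,19,29))
E
```

```text
t 1.9 pos [552. -30. 196.] yhead 85.3 z [-0.  0. -1.] F [ 0.1  0.4 -0.2] grip 84.98470303098016 0.0 j [-0.19  0.34 -0.08  1.15 -0.   -0.11]
(1523, array([549.3, -30.1]), array([15.7, 55.3]), 85.7, np.float64(104.4))
(12061, array([549.8, -30. ]), array([130.1, 130.1]), 83.7, np.float64(23.7))
```

View pics/w1.png

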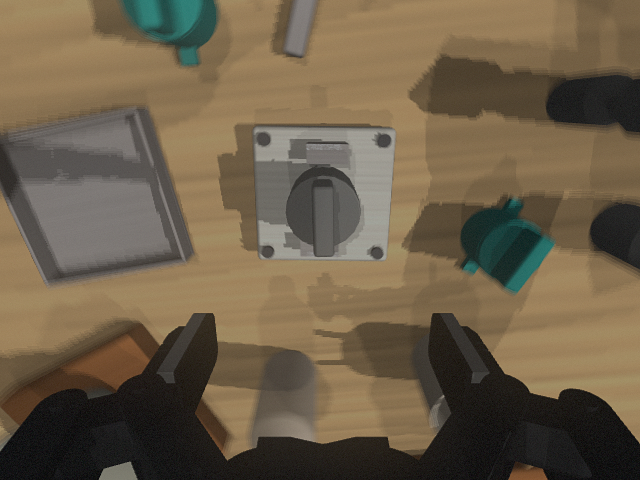

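The wrist view shows the grey cap's bar upright in the image at (323,215), between the fingers and aligned with them. Descending to grip it.

Call:
{"op": "apply_moves", "data": {"plan": [[0.15, 0, 4, 0], [0, 0, 4, 0], [0, 0, 2, 0], [0, 0, 1.6, 0], [0, 0, 0, 0]]}}

```text
clock: 2.45
eef_pos: [548.8, -29.5, 78.0]
tool_rot: [[-0.996, 0.09, -0.004], [0.09, 0.996, 0.001], [0.004, 0.0, -1.0]]
contact_force: [-0.9, 0.5, 0.2]
grip_width: 85.3
grip_force: 0.0
```

Call:
{"op": "apply_moves", "data": {"plan": [[0, 0, 0, 0], [0, 0, 0, 0], [0, 0, 0, 0], [0, 0, 0, 0], [0, 0, 0, 0]], "jaw": 0}}

```text
clock: 2.95
eef_pos: [550.8, -29.9, 80.5]
tool_rot: [[-0.996, 0.087, 0.001], [0.087, 0.996, -0.0], [-0.001, -0.0, -1.0]]
contact_force: [0.4, -0.4, -0.2]
grip_width: 12.1
grip_force: 0.0
```

Call:
{"op": "apply_moves", "data": {"plan": [[0, 0, 0, 0], [0, 0, 0, 0], [0, 0, 0, 0]]}}

```text
clock: 3.25
eef_pos: [550.5, -29.9, 80.0]
tool_rot: [[-0.996, 0.087, -0.0], [0.087, 0.996, 0.0], [0.0, 0.0, -1.0]]
contact_force: [-0.0, -0.7, 0.3]
grip_width: 0.2
grip_force: 0.0
```

```bash
python3 - <<'E'
from h import *
s=st();p=bot.camera("side");W=cloud(p);save(p,"s2")
cv2.imwrite("pics/s2c.png",cv2.resize(p["image"][170:330,220:400,::-1],None,fx=4,fy=3.7))
E
```

```text
t 3.25 pos [550.5 -29.9  80. ] yhead 85.0 z [-0.  0. -1.] F [-0.  -0.7  0.3] grip 0.17153245278433898 0.0 j [-0.19  0.43 -0.27  0.87  0.   -0.1 ]
```

View pics/s2c.png

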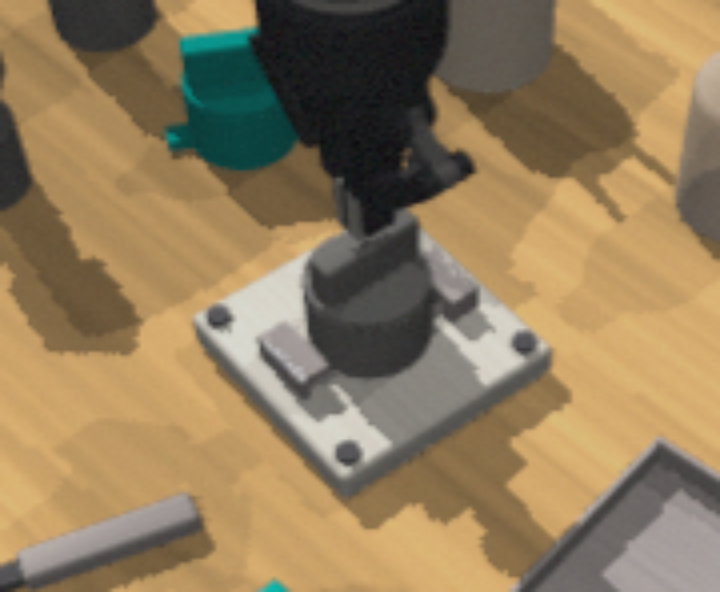

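The crop shows the fingers shut without the bar. Their tips are at about (370,225) in the crop, over the far end of the bar, so I'm locating the fingers by depth.

```bash
python3 - <<'E'
from h import *
for n in ["side","scene"]:
    s=bot.read_state();p=bot.camera(n);W=cloud(p)
    print(n,"bar",rect(W,(551,-30),45,98,107),"plinth",rect(W,(551,-30),100,19,28))
    V=W.reshape(-1,3);V=V[~np.isnan(V[:,0])]
    for z in range(80,240,10):
        q=V[(np.hypot(V[:,0]-551,V[:,1]+30)<110)&(V[:,2]>z)&(V[:,2]<z+10)]
        if len(q): print(z,len(q),np.percentile(q[:,:2],[2,50,98],axis=0).round().tolist())
    T=np.linalg.inv(np.array(p["world_from_camera"]));K=np.array(p["K"])
    c=T@np.append(s["eef_pos"],1);print("tcp px",K[0,2]+K[0,0]*c[0]/-c[2],K[1,2]+K[1,1]*c[1]/c[2])
save(p,"scene2");cv2.imwrite("pics/s3c.png",cv2.resize(p["image"][150:330,220:400,::-1],None,fx=3.3,fy=3.3))
E
```

```text
side bar (202, array([549.6, -31.8]), array([16.4, 54.6]), 83.4, np.float64(103.9)) plinth (2025, array([550.3, -30.6]), array([130.6, 130.1]), 83.4, np.float64(23.9))
80 88 [[522.0, -41.0], [546.0, -37.0], [574.0, -26.0]]
90 87 [[523.0, -40.0], [544.0, -37.0], [574.0, -25.0]]
100 185 [[523.0, -39.0], [543.0, -33.0], [576.0, -22.0]]
110 8 [[541.0, -37.0], [542.0, -35.0], [545.0, -25.0]]
120 39 [[540.0, -44.0], [544.0, -38.0], [557.0, -23.0]]
130 44 [[540.0, -45.0], [543.0, -36.0], [554.0, -22.0]]
140 32 [[540.0, -44.0], [542.0, -36.0], [545.0, -22.0]]
150 24 [[538.0, -44.0], [541.0, -30.0], [544.0, -17.0]]
160 109 [[536.0, -60.0], [541.0, -42.0], [559.0, 1.0]]
170 94 [[536.0, -68.0], [543.0, -45.0], [561.0, 10.0]]
180 121 [[534.0, -76.0], [538.0, -35.0], [550.0, 16.0]]
190 106 [[534.0, -86.0], [537.0, -36.0], [546.0, 25.0]]
200 228 [[534.0, -92.0], [541.0, -77.0], [558.0, 28.0]]
210 157 [[531.0, -86.0], [540.0, -65.0], [552.0, -17.0]]
220 129 [[532.0, -73.0], [540.0, -66.0], [557.0, -40.0]]
230 66 [[538.0, -70.0], [543.0, -67.0], [557.0, -57.0]]
tcp px 311.04452089028234 241.99632278
[... 408 characters left out ...]
1.0, -43.0], [562.0, -32.0], [565.0, -18.0]]
130 93 [[546.0, -43.0], [560.0, -35.0], [564.0, -17.0]]
140 90 [[546.0, -43.0], [561.0, -33.0], [565.0, -17.0]]
150 76 [[554.0, -46.0], [562.0, -32.0], [566.0, -9.0]]
160 223 [[545.0, -61.0], [563.0, -28.0], [568.0, 2.0]]
170 291 [[541.0, -68.0], [561.0, -28.0], [569.0, 8.0]]
180 279 [[545.0, -76.0], [565.0, -25.0], [571.0, 16.0]]
190 289 [[551.0, -84.0], [565.0, -26.0], [571.0, 24.0]]
200 461 [[537.0, -90.0], [561.0, -39.0], [571.0, 29.0]]
210 416 [[543.0, -86.0], [562.0, -40.0], [573.0, 26.0]]
220 318 [[543.0, -71.0], [563.0, -43.0], [573.0, 8.0]]
230 101 [[543.0, -70.0], [560.0, -63.0], [567.0, 8.0]]
tcp px 308.66152632932545 245.90592059903597
```

View pics/s3c.png

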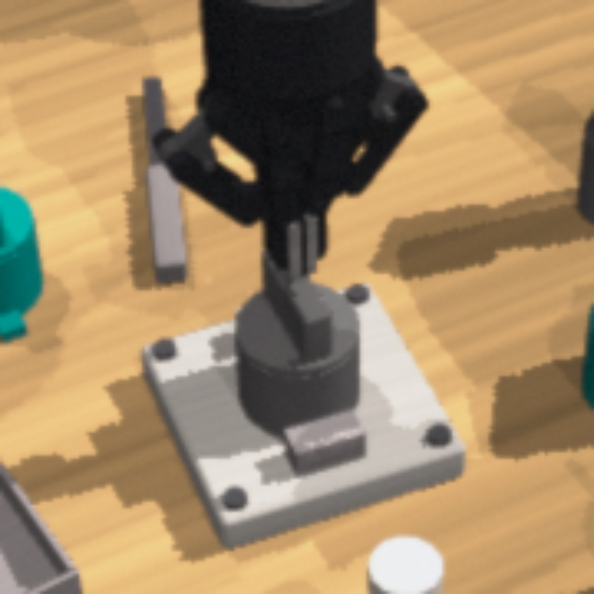

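The scene crop shows the shut pads ending just above the bar, at about (300,270). By depth the real fingertips are about 37 mm above the reported TCP, while laterally they are centred. I'll correct for that by opening and going 35 mm lower.

Call:
{"op": "apply_moves", "data": {"plan": [[0, 0, 0, 0], [0, 0, 0, 0], [0, 0, 0, 0], [0, 0, 0, 0], [0, 0, 0, 0]], "jaw": 6}}

```text
clock: 3.9
eef_pos: [550.5, -29.9, 80.0]
tool_rot: [[-0.996, 0.087, 0.0], [0.087, 0.996, 0.0], [-0.0, 0.0, -1.0]]
contact_force: [0.8, -0.4, 0.0]
grip_width: 60.1
grip_force: 0.0
```

Call:
{"op": "apply_moves", "data": {"plan": [[0, 0, 1.5, 0], [0, 0, 1.5, 0], [0, 0, 0.5, 0], [0, 0, 0, 0], [0, 0, 0, 0]]}}

```text
clock: 4.4
eef_pos: [550.8, -29.9, 45.4]
tool_rot: [[-0.996, 0.087, 0.0], [0.087, 0.996, -0.0], [-0.0, -0.0, -1.0]]
contact_force: [-0.1, -0.0, 0.4]
grip_width: 60.0
grip_force: 0.0
```

Call:
{"op": "apply_moves", "data": {"plan": [[0, 0, 0, 0], [0, 0, 0, 0], [0, 0, 0, 0], [0, 0, 0, 0], [0, 0, 0, 0]], "jaw": 0}}

```text
clock: 4.9
eef_pos: [550.9, -29.9, 45.5]
tool_rot: [[-0.996, 0.087, 0.001], [0.087, 0.996, -0.0], [-0.001, -0.0, -1.0]]
contact_force: [-0.1, 1.4, 5.7]
grip_width: 14.9
grip_force: 59.4
```

Gripped. Now turning anticlockwise.

Call:
{"op": "apply_moves", "data": {"plan": [[0, 0, 0, -8], [0, 0, 0, -8], [0, 0, 0, -8], [0, 0, 0, -8], [0, 0, 0, -8]]}}

```text
clock: 5.4
eef_pos: [551.1, -30.0, 45.5]
tool_rot: [[-0.816, -0.578, 0.001], [-0.578, 0.816, -0.0], [-0.001, -0.001, -1.0]]
contact_force: [1.0, 0.5, 4.9]
grip_width: 14.6
grip_force: 59.3
```

Call:
{"op": "apply_moves", "data": {"plan": [[0, 0, 0, -8], [0, 0, 0, -8], [0, 0, 0, -8], [0, 0, 0, -8], [0, 0, 0, 0]]}}

```text
clock: 5.9
eef_pos: [551.1, -29.9, 45.5]
tool_rot: [[-0.386, -0.922, 0.001], [-0.922, 0.386, -0.0], [-0.0, -0.001, -1.0]]
contact_force: [-0.9, 0.2, 5.0]
grip_width: 15.0
grip_force: 59.3
```

Call:
{"op": "apply_moves", "data": {"plan": [[0, 0, 0, 0], [0, 0, 0, 0], [0, 0, 0, 0]]}}

```text
clock: 6.2
eef_pos: [551.1, -30.0, 45.5]
tool_rot: [[-0.391, -0.921, 0.001], [-0.921, 0.391, -0.0], [-0.0, -0.001, -1.0]]
contact_force: [1.0, -0.3, 4.9]
grip_width: 14.8
grip_force: 59.3
```

```bash
python3 - <<'E'
from h import *
st();p=bot.camera("scene")
cv2.imwrite("pics/s4c.png",cv2.resize(p["image"][150:330,220:400,::-1],None,fx=3.3,fy=3.3))
E
```

```text
t 6.2 pos [551.1 -30.   45.5] yhead 157.0 z [ 0.001 -0.    -1.   ] F [ 1.  -0.3  4.9] grip 14.827467667915231 59.34965908527374 j [-0.19  0.47 -0.31  0.79 -0.   -1.36]
```

View pics/s4c.png

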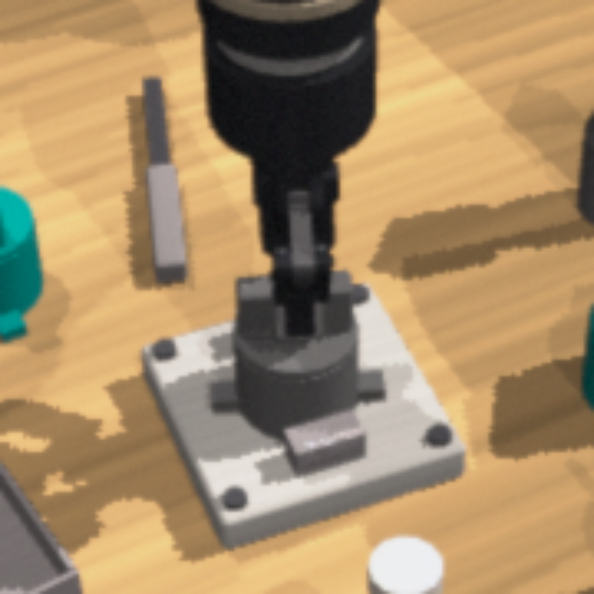

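The crop shows the lugs at (222,397) and (372,388), out of the catches. Lifting and carrying the cap to the tray.

Call:
{"op": "apply_moves", "data": {"plan": [[0, 0, -1.5, 0], [0, 0, -2.5, 0], [0, 0, -3, 0], [0, 0, -3, 0], [0, 0, 0, 0]]}}

```text
clock: 6.75
eef_pos: [552.8, -30.3, 148.6]
tool_rot: [[-0.391, -0.921, 0.006], [-0.921, 0.391, -0.001], [-0.001, -0.006, -1.0]]
contact_force: [0.6, 0.2, -0.3]
grip_width: 14.8
grip_force: 58.7
```

Call:
{"op": "apply_moves", "data": {"plan": [[4.24, -1.45, 0, 0], [4.24, -1.45, 0, 0], [4.24, -1.45, 0, 0], [4.24, -1.45, 0, 0], [4.24, -1.45, 0, 0]]}}

```text
clock: 7.25
eef_pos: [533.6, -254.8, 144.0]
tool_rot: [[-0.391, -0.921, -0.001], [-0.921, 0.391, 0.001], [-0.0, 0.001, -1.0]]
contact_force: [0.9, -0.4, -0.6]
grip_width: 14.7
grip_force: 58.6
```

Call:
{"op": "apply_moves", "data": {"plan": [[0, 0, 0, 0], [0, 0, 0, 0], [0, 0, 0, 0]]}}

```text
clock: 7.55
eef_pos: [534.0, -252.3, 144.3]
tool_rot: [[-0.39, -0.921, -0.001], [-0.921, 0.39, 0.001], [-0.001, 0.001, -1.0]]
contact_force: [-0.5, -0.6, -0.3]
grip_width: 15.0
grip_force: 58.7
```

```bash
python3 - <<'E'
from h import *
s=st();c=s["eef_pos"]
for n in ["side","scene"]:
    p=bot.camera(n);W=cloud(p)
    print("bar top",rect(W,c,45,s["eef_pos"][2]+48,s["eef_pos"][2]+70))
    V=W.reshape(-1,3);V=V[~np.isnan(V[:,0])];q=V[(np.hypot(V[:,0]-c[0],V[:,1]-c[1])<50)&(V[:,2]>40)&(V[:,2]<180)]
    print(np.percentile(q[:,2],[.5,1,2]),"floor",rect(W,(535,-254),60,0,12))
E
```

```text
t 7.55 pos [ 534.  -252.3  144.3] yhead 157.0 z [-0.001  0.001 -1.   ] F [-0.5 -0.6 -0.3] grip 15.000739746494054 58.680070638656616 j [-0.57  0.45 -0.06  1.07  0.   -1.74]
bar top (403, array([ 526.8, -259.9]), array([34.7, 40.3]), 34.5, np.float64(203.0))
[123.40543858 123.97939164 124.84262578] floor (2912, array([ 530. , -256.5]), array([107.9, 119.6]), 25.4, np.float64(4.0))
bar top (430, array([ 541.6, -252.2]), array([35.8, 55. ]), 3.5, np.float64(202.6))
[124.09948512 124.33373505 125.01880167] floor (3499, array([ 534.1, -254.1]), array([117.2, 119.6]), 4.9, np.float64(4.7))
```

Call:
{"op": "apply_moves", "data": {"plan": [[0, 0, 3, 0], [0, 0, 4, 0], [0, 0, 3, 0], [0, 0, 1.2, 0], [0, 0, 0.4, 0]]}}

```text
clock: 8.15
eef_pos: [533.9, -252.2, 28.1]
tool_rot: [[-0.39, -0.921, -0.002], [-0.921, 0.39, 0.001], [-0.0, 0.002, -1.0]]
contact_force: [0.7, 0.3, -0.6]
grip_width: 14.9
grip_force: 58.7
```

Call:
{"op": "apply_moves", "data": {"plan": [[0, 0, 0, 0], [0, 0, 0.2, 0], [0, 0, 0, 0], [0, 0, 0, 0]]}}

```text
clock: 8.55
eef_pos: [534.9, -253.7, 27.9]
tool_rot: [[-0.391, -0.92, 0.001], [-0.92, 0.391, -0.001], [0.0, -0.001, -1.0]]
contact_force: [0.4, 0.3, -0.3]
grip_width: 15.0
grip_force: 58.7
```

Call:
{"op": "apply_moves", "data": {"plan": [[0, 0, 0.2, 0], [0, 0, 0.1, 0], [0, 0, 0, 0], [0, 0, 0, 0]]}}

```text
clock: 8.95
eef_pos: [534.9, -253.7, 25.5]
tool_rot: [[-0.391, -0.92, 0.001], [-0.92, 0.391, -0.001], [0.0, -0.002, -1.0]]
contact_force: [-3.1, 2.8, 13.4]
grip_width: 14.7
grip_force: 60.7
```

Call:
{"op": "apply_moves", "data": {"plan": [[0, 0, 0, 0], [0, 0, 0, 0], [0, 0, 0, 0], [0, 0, 0, 0], [0, 0, 0, 0]], "jaw": 6}}

```text
clock: 9.45
eef_pos: [534.3, -253.3, 23.8]
tool_rot: [[-0.391, -0.921, -0.0], [-0.921, 0.391, 0.0], [-0.0, 0.0, -1.0]]
contact_force: [-0.3, 0.8, 0.4]
grip_width: 60.0
grip_force: 0.0
```

Call:
{"op": "apply_moves", "data": {"plan": [[0, 0, -2, 0], [0, 0, -4, 0], [0, 0, -5, 0], [0, 0, -5, 0], [0, 0, -4, 0]]}}

```text
clock: 9.95
eef_pos: [534.7, -253.5, 227.1]
tool_rot: [[-0.391, -0.921, 0.002], [-0.921, 0.391, -0.001], [0.0, -0.002, -1.0]]
contact_force: [1.1, -1.0, 0.3]
grip_width: 59.9
grip_force: 0.0
```

```bash
python3 - <<'E'
from h import *
s=st()
for n in ["side","scene"]:
    p=bot.camera(n);W=cloud(p)
    print("bar",rect(W,(535,-254),45,78,96),"port",rect(W,(551,-30),100,19,28),"spig",rect(W,(551,-30),24,62,70),"noz",rect(W,(618,271),60,136,148))
E
```

```text
t 9.95 pos [ 534.7 -253.5  227.1] yhead 157.0 z [ 0.002 -0.001 -1.   ] F [ 1.1 -1.   0.3] grip 59.92089250945789 0.0 j [-0.57  0.41  0.09  1.26 -0.   -1.74]
bar (336, array([ 535.2, -255.3]), array([56.2, 16.6]), 67.2, np.float64(84.3)) port (2484, array([550.6, -30.2]), array([130.9, 130.2]), 83.8, np.float64(23.9)) spig (363, array([549.6, -31.5]), array([44.6, 42.9]), 6.2, np.float64(66.1)) noz (312, array([617. , 270.8]), array([26.9, 81.2]), 13.4, np.float64(140.0))
bar (388, array([ 536.8, -254. ]), array([56.3, 19.2]), 68.2, np.float64(84.9)) port (3082, array([552.5, -29.2]), array([130.8, 133.2]), 83.3, np.float64(24.7)) spig (456, array([552.1, -31.1]), array([44.5, 43. ]), 13.5, np.float64(67.0)) noz (547, array([618.9, 271.8]), array([27.1, 82.7]), 12.6, np.float64(141.0))
```

The cap stands flat in the tray: its bar top is 85 mm up, as it should be. Moving to the wide nozzle.

Call:
{"op": "apply_moves", "data": {"plan": [[-4.69, 1.17, 0, 0], [-4.69, 1.17, 0, 0], [-4.69, 1.17, 0, 0], [-4.69, 1.17, 0, 0], [-4.69, 1.17, 0, 0]]}}

```text
clock: 10.55
eef_pos: [571.9, -12.7, 223.5]
tool_rot: [[-0.391, -0.92, -0.001], [-0.92, 0.391, 0.0], [0.0, 0.001, -1.0]]
contact_force: [1.1, -0.8, 1.1]
grip_width: 59.9
grip_force: 0.0
```

Call:
{"op": "apply_moves", "data": {"plan": [[-4.69, 1.17, 0, 0], [-4.69, 1.17, 0, 0], [-4.69, 1.17, 0, 0], [-4.69, 1.17, 0, 0], [-4.69, 1.17, 0, 0]]}}

```text
clock: 11.05
eef_pos: [609.7, 226.1, 223.4]
tool_rot: [[-0.391, -0.921, -0.001], [-0.921, 0.391, -0.0], [0.0, 0.0, -1.0]]
contact_force: [1.3, -0.2, 0.3]
grip_width: 59.8
grip_force: 0.0
```

Call:
{"op": "apply_moves", "data": {"plan": [[-4.69, 1.17, 0, -7.1], [0, 0, 0, -7.2], [0, 0, 0, -7.2], [0, 0, 0, -7.2], [0, 0, 0, -7.1]]}}

```text
clock: 11.55
eef_pos: [617.2, 272.0, 223.0]
tool_rot: [[0.227, -0.974, -0.001], [-0.974, -0.227, -0.0], [0.0, 0.001, -1.0]]
contact_force: [-0.1, 0.1, 0.4]
grip_width: 59.9
grip_force: 0.0
```

Call:
{"op": "apply_moves", "data": {"plan": [[0, 0, 0, 0], [0, 0, 0, 0], [0, 0, 0, 0]]}}

```text
clock: 11.85
eef_pos: [617.4, 271.8, 223.7]
tool_rot: [[0.219, -0.976, -0.0], [-0.976, -0.219, -0.0], [0.0, 0.0, -1.0]]
contact_force: [0.5, 0.6, -0.2]
grip_width: 60.0
grip_force: 0.0
```

```bash
python3 - <<'E'
from h import *
s=st();p=bot.camera("wrist");save(p,"w2");W=cloud(p,wristT(s,p))
print(rect(W,(618,271),60,134,148),rect(W,(487,205),50,134,148))
E
```

```text
t 11.85 pos [617.4 271.8 223.7] yhead -167.4 z [-0. -0. -1.] F [ 0.5  0.6 -0.2] grip 60.01416288221894 0.0 j [ 0.31  0.58  0.38  1.36  0.   -1.49]
(3647, array([616.7, 272. ]), array([26. , 79.3]), 12.4, np.float64(139.8)) (2494, array([486. , 206.3]), array([26.1, 46.3]), 44.2, np.float64(139.8))
```

View pics/w2.png

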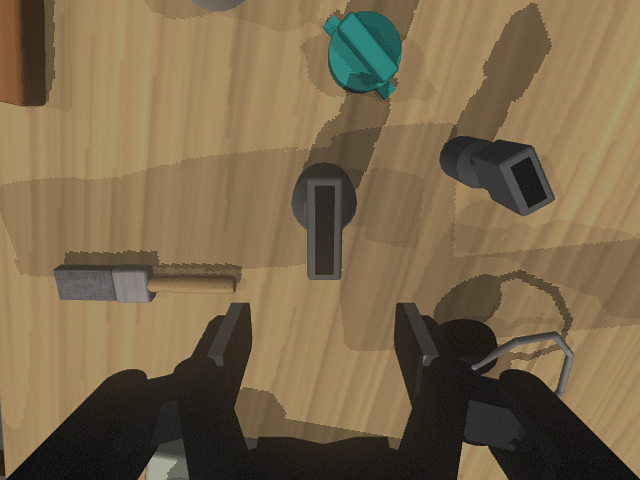

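The wrist view shows the wide nozzle's mouth at (324,230), centred and aligned between the fingers, with the spare well clear at (510,175). Descending to grip.

Call:
{"op": "apply_moves", "data": {"plan": [[0, 0, 4, 0], [0, 0, 4, 0], [0, 0, 4, 0], [0, 0, 2.5, 0], [0, 0, 1.5, 0]]}}

```text
clock: 12.4
eef_pos: [616.0, 271.3, 61.3]
tool_rot: [[0.22, -0.976, -0.003], [-0.976, -0.22, -0.001], [0.0, 0.003, -1.0]]
contact_force: [0.0, -0.7, 0.2]
grip_width: 60.0
grip_force: 0.0
```

Call:
{"op": "apply_moves", "data": {"plan": [[0, 0, 0, 0], [0, 0, 0, 0], [0, 0, 0, 0]]}}

```text
clock: 12.7
eef_pos: [618.5, 272.1, 65.5]
tool_rot: [[0.221, -0.975, 0.002], [-0.975, -0.221, 0.001], [-0.0, -0.002, -1.0]]
contact_force: [-0.6, -0.1, -0.2]
grip_width: 60.0
grip_force: 0.0
```

Call:
{"op": "apply_moves", "data": {"plan": [[0, 0, 0, 0], [0, 0, 0, 0], [0, 0, 0, 0], [0, 0, 0, 0], [0, 0, 0, 0]], "jaw": 0}}

```text
clock: 13.2
eef_pos: [618.0, 272.1, 64.7]
tool_rot: [[0.222, -0.975, 0.001], [-0.975, -0.222, 0.0], [-0.0, -0.001, -1.0]]
contact_force: [-0.3, 0.5, 5.3]
grip_width: 25.6
grip_force: 62.4
```

Gripped. Lifting and carrying it to the port.

Call:
{"op": "apply_moves", "data": {"plan": [[0, 0, -2, 0], [0, 0, -3, 0], [0, 0, -4, 0], [0, 0, -3, 0], [0, 0, 0, 0]]}}

```text
clock: 13.7
eef_pos: [619.6, 272.5, 188.4]
tool_rot: [[0.222, -0.975, 0.006], [-0.975, -0.222, 0.002], [-0.0, -0.007, -1.0]]
contact_force: [0.5, -0.3, -2.7]
grip_width: 25.7
grip_force: 61.7
```

Call:
{"op": "apply_moves", "data": {"plan": [[3.99, 1.884, 0, 0], [3.99, 1.884, 0, 0], [3.99, 1.884, 0, 0], [3.99, 1.884, 0, 0], [3.99, 1.884, 0, 0]]}}

```text
clock: 14.2
eef_pos: [568.3, 54.9, 182.5]
tool_rot: [[0.222, -0.975, -0.002], [-0.975, -0.222, -0.0], [-0.0, 0.002, -1.0]]
contact_force: [1.1, -1.0, -1.7]
grip_width: 25.4
grip_force: 61.3
```

Call:
{"op": "apply_moves", "data": {"plan": [[3.99, 1.884, 0, 0], [3.99, 1.884, 0, 0], [0, 0, 0, 0], [0, 0, 0, 0], [0, 0, 0, 0]]}}

```text
clock: 14.7
eef_pos: [550.4, -29.0, 183.2]
tool_rot: [[0.222, -0.975, -0.001], [-0.975, -0.222, 0.001], [-0.001, 0.001, -1.0]]
contact_force: [0.3, 0.8, -2.5]
grip_width: 25.6
grip_force: 61.5
```

```bash
python3 - <<'E'
from h import *
from scipy.optimize import least_squares
s=st();c=s["eef_pos"]
def circ(q,r):
    f=least_squares(lambda a:np.hypot(q[:,0]-a[0],q[:,1]-a[1])-r,[551,-30],loss="soft_l1");return f.x.round(1),np.abs(f.fun).mean().round(2),len(q)
z0=c[2]-64.7
for n in ["side","scene"]:
    p=bot.camera(n);V=cloud(p).reshape(-1,3);V=V[~np.isnan(V[:,0])]
    V=V[np.hypot(V[:,0]-551,V[:,1]+30)<50]
    sl=V[(V[:,2]>z0+8)&(V[:,2]<z0+48)]; sp=V[(V[:,2]>30)&(V[:,2]<56)&(np.hypot(V[:,0]-551,V[:,1]+30)<30)]
    print(n,"sleeve",circ(sl,31),"spigot",circ(sp,25),"bottom",np.percentile(V[V[:,2]>80][:,2],[.5,1,3]).round(1), "upper/lower tilt",circ(sl[sl[:,2]<z0+25],31)[0],circ(sl[sl[:,2]>z0+30],31)[0])
E
```

```text
t 14.7 pos [550.4 -29.  183.2] yhead -167.2 z [-0.001  0.001 -1.   ] F [ 0.3  0.8 -2.5] grip 25.554176996349433 61.53503894805908 j [-0.19  0.35 -0.1   1.12  0.   -1.98]
side sleeve (array([551.2, -28.1]), np.float64(0.51), 486) spigot (array([551.2, -29.7]), np.float64(0.5), 188) bottom [124.7 130.  149.6] upper/lower tilt [551.1 -28. ] [551.3 -28.2]
scene sleeve (array([550.8, -26.7]), np.float64(0.7), 751) spigot (array([550.8, -28.6]), np.float64(0.79), 310) bottom [123.3 126.9 141.1] upper/lower tilt [550.7 -26.7] [550.8 -26.7]
```

Call:
{"op": "apply_moves", "data": {"plan": [[0.17, 0.04, 1.5, 0], [0, 0, 1.5, 0], [0, 0, 1.2, 0], [0, 0, 0, 0], [0, 0, 0, 0]]}}

```text
clock: 15.3
eef_pos: [550.8, -31.0, 142.1]
tool_rot: [[0.222, -0.975, -0.0], [-0.975, -0.222, 0.0], [-0.0, 0.0, -1.0]]
contact_force: [0.5, -1.0, -1.8]
grip_width: 25.4
grip_force: 61.3
```

Call:
{"op": "apply_moves", "data": {"plan": [[0, 0, 0.6, 0], [0, 0, 0.6, 0], [0, 0, 0.6, 0], [0, 0, 0.5, 0], [0, 0, 0, 0]]}}

```text
clock: 15.8
eef_pos: [550.2, -31.4, 118.1]
tool_rot: [[0.221, -0.975, -0.001], [-0.975, -0.221, 0.0], [-0.001, 0.001, -1.0]]
contact_force: [-0.4, 1.1, -0.9]
grip_width: 25.5
grip_force: 61.4
```

It is engaging freely, with no side force. Continuing down.

Call:
{"op": "apply_moves", "data": {"plan": [[0, 0, 0.8, 0], [0, 0, 0.8, 0], [0, 0, 0.6, 0], [0, 0, 0.4, 0], [0, 0, 0, 0]]}}

```text
clock: 16.3
eef_pos: [550.3, -31.4, 92.3]
tool_rot: [[0.222, -0.975, -0.001], [-0.975, -0.222, 0.0], [-0.0, 0.001, -1.0]]
contact_force: [0.8, -0.2, -2.5]
grip_width: 25.5
grip_force: 61.4
```

Call:
{"op": "apply_moves", "data": {"plan": [[0, 0, 0.2, 0], [0, 0, 0.2, 0], [0, 0, 0, 0], [0, 0, 0, 0]]}}

```text
clock: 16.7
eef_pos: [550.8, -31.5, 89.1]
tool_rot: [[0.222, -0.975, 0.0], [-0.975, -0.222, -0.0], [0.0, -0.0, -1.0]]
contact_force: [0.4, 0.4, -2.3]
grip_width: 25.2
grip_force: 61.5
```

Nominal seat is TCP z of about 88.7. Now a gentle push until there is contact force.

Call:
{"op": "apply_moves", "data": {"plan": [[0, 0, 0.15, 0], [0, 0, 0.15, 0], [0, 0, 0, 0], [0, 0, 0, 0], [0, 0, 0, 0]]}}

```text
clock: 17.2
eef_pos: [551.2, -31.7, 88.6]
tool_rot: [[0.222, -0.975, 0.002], [-0.975, -0.222, -0.001], [0.001, -0.002, -1.0]]
contact_force: [-9.0, 1.1, 25.9]
grip_width: 25.6
grip_force: 65.2
```

Call:
{"op": "apply_moves", "data": {"plan": [[0, 0, -0.1, 0], [0, 0, 0, 0], [0, 0, 0, 0]]}}

```text
clock: 17.5
eef_pos: [551.0, -31.6, 88.6]
tool_rot: [[0.222, -0.975, 0.001], [-0.975, -0.222, -0.001], [0.001, -0.001, -1.0]]
contact_force: [-6.3, 0.8, 15.7]
grip_width: 25.6
grip_force: 63.7
```

Call:
{"op": "apply_moves", "data": {"plan": [[0, 0, 0, 0], [0, 0, 0, 0], [0, 0, 0, 0], [0, 0, 0, 0], [0, 0, 0, 0]], "jaw": 7}}

```text
clock: 18.0
eef_pos: [550.8, -31.5, 86.9]
tool_rot: [[0.222, -0.975, -0.0], [-0.975, -0.222, 0.0], [-0.0, 0.0, -1.0]]
contact_force: [-0.2, 0.3, -0.3]
grip_width: 70.0
grip_force: 0.0
```

Call:
{"op": "apply_moves", "data": {"plan": [[0, 0, -3, 0], [0, 0, -4, 0], [0, 0, -4, 0], [0, 0, -3, 0], [0, 0, 0, 0]]}}

```text
clock: 18.5
eef_pos: [553.2, -31.9, 231.3]
tool_rot: [[0.222, -0.975, 0.007], [-0.975, -0.222, -0.001], [0.003, -0.006, -1.0]]
contact_force: [0.8, -0.3, 0.1]
grip_width: 70.1
grip_force: 0.0
```

```bash
python3 - <<'E'
from h import *
s=st()
for n in ["side","scene"]:
    p=bot.camera(n);W=cloud(p)
    print("noz top",rect(W,(551,-30),50,158,172),"cap",rect(W,(535,-254),45,78,96),"spare",rect(W,(487,205),50,134,148))
save(p,"end")
E
```

```text
t 18.5 pos [553.2 -31.9 231.3] yhead -167.2 z [ 0.007 -0.001 -1.   ] F [ 0.8 -0.3  0.1] grip 70.11301015485785 0.0 j [-0.19  0.32 -0.01  1.23  0.   -1.98]
noz top (579, array([550.5, -31.5]), array([27.3, 80.8]), 11.8, np.float64(163.9)) cap (341, array([ 534.9, -255.7]), array([56.3, 16.3]), 67.2, np.float64(84.4)) spare (258, array([485.8, 204.9]), array([27.2, 46.7]), 43.9, np.float64(139.6))
noz top (727, array([553.3, -30.7]), array([28. , 81.9]), 12.8, np.float64(164.6)) cap (388, array([ 537.9, -254.1]), array([55.6, 19.2]), 64.3, np.float64(84.9)) spare (281, array([488.3, 205.7]), array([26. , 49.8]), 43.4, np.float64(140.8))
```

View pics/end.png

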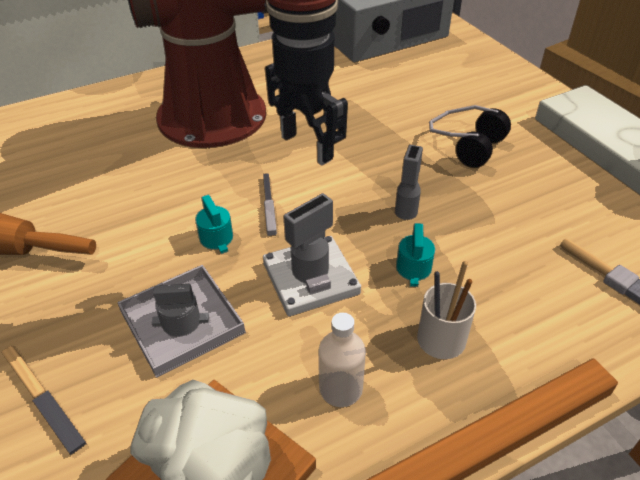

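The final picture shows the nozzle seated upright on the port at (310,240), with its top at 164 mm as expected. The cap is flat in the tray at (180,310), and the spare, bottle and jar are all standing. Handing in.

```bash
python3 -c "
from workcell import bot
print(bot.job_done())"
```

```text
the job is handed in; nothing more can be done
None
```

The job is handed in, with no verdict returned: the cap was turned clear and set flat in the tray, the wide nozzle was pushed fully home on the spigot before release, and the narrow nozzle, bottle and tool jar are still standing.

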